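Bolt the test box's guard shut

ROBOT

A 7-joint arm with a two-finger parallel gripper is mounted at the origin on the work surface. World frame = base frame: x ahead of the robot, y to its left, z up, the work surface at z = 0. Lengths are in mm, angles in rad, forces in N, time in s.
With the tool pointing down it reaches from about 400 to 875 mm from the base axis. Payload 4.4 kg.
Tool frame: the origin (TCP) lies at the very end of the fingers, on their centre line; the grasp point (between the pads) lies 19 mm behind it; y points along the fingers, z is the direction in which the jaws open and shut, and the axes are right-handed (so a half turn about y gives the same grasp; the last joint's range is limited). The gripper opens to 85 mm and grips with 20 to 120 N. Pads are 22 mm wide; open, the fingers measure 114 mm over their backs; the gripper's body (76 mm by 85 mm) begins 54 mm behind the grasp point. The pads swing forward as they close: fully open they stand 13 mm farther back than shut.
Start: joints at [1.133, 0.628, 0.038, 1.517, -0.027, 0.996, -0.02], TCP at [236.169, -605.592, 231.313] pointing down, gripper open.
Joint ranges: [-3.06, 3.06], [-0.37, 2.12], [-1.25, 1.32], [0.18, 2.47], [-1.1, 4.24], [0.23, 1.98], [-2.94, 2.94]. Speed limits (rad/s): [2.57, 2.57, 3.14, 3.14, 3.14, 3.14, 3.14].

INTERFACE

Orientations are given as [roll, pitch, yaw] about the fixed x, y, z axes, in that order (R = Rz(yaw) Ry(pitch) Rx(roll)).
In Python, from cell import ctrl, imaging, finish_job gives the robot as it stands.
- The arm moves only by the shell command python3 -m inch 'ROWS'. ROWS is JSON, one flat list of numbers, 7 for each row, row after row: the opening, from 0 (shut) to 1 (fully open), then the shift along the tool's x, y, z in cm, then the turn, a rotation vector about the tool's x, y, z in degrees. A call has 1 to 12 rows; each row is the pose to reach, as a shift and turn from the pose commanded when the call began, along the tool's axes at that moment; what a row does not reach only later rows make up. A row lasts 1/10 s, in which the tool goes at most 50 mm and 8.59 degrees, less where a joint would pass 70% of its speed; a pose out of reach is approached as far as the arm can. A call with a gripper value outside its range is refused whole. The fingers move at their own pace and stop on an object; the grip force is fixed at half the most. Time passes only in rows, so rows that repeat a pose let the fingers close. It gives the time, the measured TCP pose, the force and the opening at its end, in the units of the state.
- ctrl.read_state(): the state, without advancing time (a new reading comes with each control period).
- imaging.get_image(name): name is "side" or "top" or "wrist"; returns a dict with "img" (420x560x3 uint8, red, green, blue), "fx", "fy", "cx", "cy" (pixels), "dist" ([k1, k2, p1, p2, k3] as OpenCV has them; the pictures are not rectified), "R" (3x3) and "t" (3): a world point X has camera coordinates R X + t. Camera axes: x right, y down, z forward; pixel columns grow to the right and rows downward; lengths in mm; the calibration is good to about 2 mm. A picture is of the moment at which its call begins. There is no depth.
- finish_job(): hands the job in, once; it reports no verdict.
The state is a dict: "clock": time; "qpos": joint angles; "qd": joint speeds; "tau": joint torques, N m; "eef_pos": TCP position; "tool_rot": TCP orientation; "force": force on the tool from outside, world axes, zero at the start; "torque": the same for the moment, N m; "width": finger opening in mm.
Only numpy, scipy, OpenCV 4.12 (cv2) and the standard library are available. Lean on these libraries where they do the work, as an engineer would, in place of code of your own. Each camera call takes 0.05 s, during which the arm holds its last target.

TASK

The clear guard of the test box is down, but its barrel bolt is still drawn back. With the fingertips, gently push the bolt's red ball knob along until the bolt is fully home in the keeper, then push the knob over into the side notch until it lies right down, so that the bolt is locked. Only push: do not pinch or force the knob, do not lift the guard, and leave the other things on and around the box where they are.

Things in the scene. Friction and masses are not known exactly. Their poses are not given: they have to be found in the camera images.
- test_box: Grey steel test box fixed to the bench, 240 (x) by 360 (y) mm; origin at the centre of its underside, z up. Flat top 122 mm up: a yellow-framed clear guard, hinged at the far (+x) edge, covers y from -180 to +85 mm, a fixed grey deck the rest. A black lifting handle stands 31 mm over the guard at x -100 to -40, y -145 mm; a green pilot lamp 20 mm over the deck at x 5, y 135 mm. The front is -x.
- slot_start (a point): Point on the bolt's rod axis below the stem when drawn back: box x -70, y -10 mm, 137 mm above the bench. Axes as the box's. The steel barrel, 23 mm across, its top 148 mm up, lies on the guard along y from 22 mm behind (-y) this point to 83 mm ahead. The slot runs along the top of the barrel in +y, 11 mm wide.
- slot_corner (a point): Point on the rod's axis at the corner of the L-shaped slot, 43 mm toward +y from slot_start. Axes as the box's. Here the slot turns into a 12 mm wide notch that runs down the barrel's front (-x) side.
- keeper (a point): Centre of the keeper, a steel hoop 22 mm wide (y), 24 mm across, its top 150 mm above the bench, on the grey deck at box y +111 mm, into which the 14 mm rod is shot. Axes as the box's.
- handle: The bolt's knob: red ball, 20 mm in diameter, on an 8 mm steel stem (the pin that follows the slot). Origin at the ball's centre, 36 mm from the rod's axis; z points from the rod out along the stem, y along the rod toward the keeper (box +y). Upright, the ball's centre is 173 mm above the bench, with 15 mm of stem between ball and barrel. It cannot come off the bolt.
- bolt (a joint): How far the bolt is shot, in m along the box's +y: 0 fully drawn back, 0.045 fully home against the end of the slot. It stays where it is left; about 3 N moves it. The slot's walls let the knob turn only when this is above about 0.041; once the knob is in the notch the bolt cannot slide back.
- knob (a joint): Turn of the knob about the rod's axis, in rad: 0 upright, growing as the ball swings toward the box's front (-x) and down, 1.30 right down at its stop (ball centre 35 mm in front of the rod's axis and 147 mm above the bench). About 1.5 N at the ball turns it; it stays where it is left. In the straight part of the slot it has only about 0.15 rad of play (0.4 when pressed hard).
- guard (a joint): Opening of the guard about its hinge at the box's far (+x) edge, in rad: 0 shut. It must stay shut; it is held only by its weight (0.9 kg) until bolted.
- breaker: White breaker module lying on the guard's window, 84 x 65 x 18 mm, loose bystander; origin under its 84 x 45 mm main body, about centre.
- terminal_strip: White terminal strip lying on the guard's window, 22 x 70 x 15 mm, loose bystander; origin at the centre of its underside.
- junction_box: Open grey junction box on the bench, 85 x 85 x 45 mm, loose bystander; origin at the centre of its underside.
- box_cover: Grey junction box cover on the bench, 85 x 85 x 14 mm, loose bystander; origin at the centre of its underside.
- screwdriver: Red-handled screwdriver, 190 mm, lying on the bench in front of the box, loose bystander; lies along its own x.
- tape_roll: Blue roll of insulating tape, 64 mm across, 19 mm high, lying on the grey deck, loose bystander; origin at the centre of its underside.
- screw_pot: Small orange open pot, 64 mm across, 40 mm high, on the bench, loose bystander; origin at the centre of its underside.

How it is judged (in metres and radians):
On the way, in this order (a step that is already met when the one before it is completed fails the run):
1. the bolt is pushed fully home, the knob still up at the corner of the slot (value of joint bolt above 0.04 m and value of joint knob below 0.6 rad).
2. the knob is pushed over into the notch, right down (value of joint knob above 1.1 rad and value of joint bolt above 0.039 m), for 0.2 s.
At the end, for the whole second after the job is handed in: The bolt is home (joint bolt above 0.039 m of 0.045), its knob lies down in the notch (joint knob above 1.1 rad of 1.3), the guard is shut (below 0.02 rad) and each of the seven loose things is within 20 mm of where it started (all of step 2 and value of joint guard below 0.02 rad and not (distance of any of breaker, terminal_strip, junction_box, box_cover, screwdriver, tape_roll, screw_pot from where it was at the start of the episode above 0.02 m)); the robot touches nothing.
It fails at once if the knob is pinched or forced (more than 35 N from the fingers) (contact force between the fingers and handle above 35 N).
It fails at once if the guard is lifted more than 0.05 rad (value of joint guard above 0.05 rad).
It fails at once if a loose thing on or around the box is lifted, carried or pushed more than 20 mm (distance of any of breaker, terminal_strip, junction_box, box_cover, screwdriver, tape_roll, screw_pot from where it was at the start of the episode above 0.02 m).
It also fails if it takes over 40 s, if anything falls off the work surface, if the arm or the gripper's body presses on something with over 40 N, if the wrist force passes 120 N, or if a joint passes its speed limit or range.

## Working session

There is one attempt and no reset: what is moved stays moved. The work goes in short steps, Python scripts to look and compute and a shell command to move; the robot and the scene stay as the last step left them, time stands still between calls to the robot, and variables do not carry over. Pictures are saved under pics/ and viewed, and the job is handed in when it is done.

```bash
ls; mkdir -p pics; python3 - <<'E'
from cell import ctrl, imaging
import cv2
s=ctrl.read_state()
for k,v in s.items(): print(k,v)
for n in ["side","top","wrist"]:
    d=imaging.get_image(n); cv2.imwrite(f"pics/{n}0.png",d["img"][:,:,::-1])
    print(n,d["fx"],d["fy"],d["cx"],d["cy"],d["dist"],d["R"],d["t"])
E
```

```text
pics
clock 0.0
qpos [ 1.13319573  0.6293401   0.03842891  1.51836336 -0.02696918  0.99629567
 -0.0199997 ]
qd [ 1.03899836e-04  8.99080494e-04  1.42451476e-03  6.25507232e-04
  5.21368565e-04  2.50564501e-05 -3.53662565e-04]
tau [-1.67873446e-05 -5.63403404e+01  1.22604780e+00 -1.93448710e+01
  1.09064006e-02  1.05880393e-02  4.75475105e-06]
eef_pos [ 235.94095807 -604.99973216  230.39424681]
tool_rot [-1.57268464e+00 -4.27119714e-05 -2.76976429e+00]
force [ 1.17503871 -1.03442594 -0.23927099]
torque [-0.01807989  0.05370036  0.01466328]
width 84.98516698173462
side 406.66990942411286 406.66990942411286 277.27471643610863 207.30934526232636 [-0.07253115  0.          0.          0.          0.        ] [[ 0.93519842 -0.35401151 -0.00893137]
 [-0.23611361 -0.60455206 -0.76076749]
 [ 0.26392097  0.71357737 -0.64896307]] [-521.72089796  250.01362165  731.77039506]
top 428.0769749922255 428.0769749922255 280.79240699316927 207.19586113414402 [-0.08260242  0.          0.          0.          0.        ] [[-0.00268868 -0.99996514 -0.00790525]
 [-0.99634111  0.00335407 -0.08539987]
 [ 0.0854234   0.00764671 -0.9963154 ]] [  62.06114027  578.03956735 1042.58112657]
wrist 373.5716584530751 373.5716584530751 281.26362829276053 204.050170066648 [-0.08470016  0.          0.          0.          0.        ] [[ 0.36518026 -0.93093625 -0.00103381]
 [-0.88160122 -0.3461838   0.32083651]
 [-0.29903623 -0.11625175 -0.94713403]] [-649.7615433   -41.67825755  380.86092557]
```

View pics/side0.png

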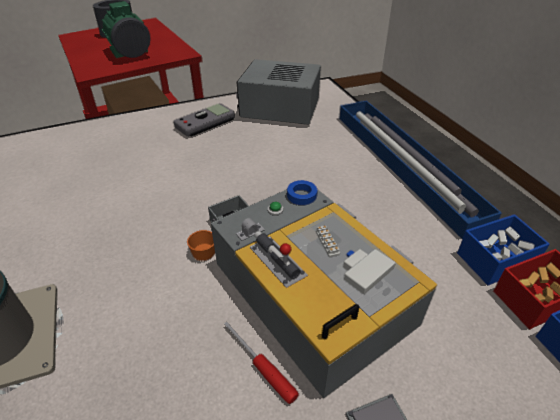

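View pics/top0.png

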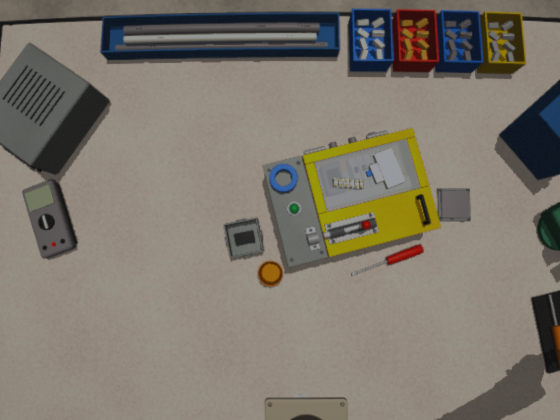

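View pics/wrist0.png

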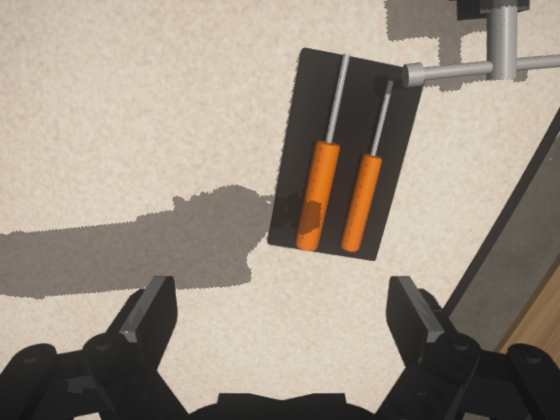

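The side view shows the box with the red ball at about (285,249), lamp (275,207) and black handle (340,321). In the top view they are at (367,226), (294,209) and (422,209). I'll measure the ball, lamp and yellow guard corners next.

```bash
cat > h.py <<'E'
import numpy as np, cv2
from cell import ctrl, imaging
def ray(d,p):
    K=np.array([[d["fx"],0,d["cx"]],[0,d["fy"],d["cy"]],[0,0,1]])
    u=cv2.undistortPoints(np.array([[p]],float),K,np.array(d["dist"]))[0,0]
    R=np.array(d["R"]);t=np.array(d["t"]); c=-R.T@t; v=R.T@np.array([u[0],u[1],1]); return c,v/np.linalg.norm(v)
def plane(d,p,z):
    c,v=ray(d,p); return c+v*(z-c[2])/v[2]
def tri(d1,p1,d2,p2):
    c1,v1=ray(d1,p1);c2,v2=ray(d2,p2)
    s=np.linalg.lstsq(np.c_[v1,-v2],c2-c1,rcond=None)[0]
    a=c1+s[0]*v1;b=c2+s[1]*v2; return (a+b)/2,np.linalg.norm(a-b)
def proj(d,X):
    K=np.array([[d["fx"],0,d["cx"]],[0,d["fy"],d["cy"]],[0,0,1]])
    return cv2.projectPoints(np.array([X],float),cv2.Rodrigues(np.array(d["R"]))[0],np.array(d["t"]),K,np.array(d["dist"]))[0][0,0]
def blob(img,lo,hi,win):
    h=cv2.cvtColor(img,cv2.COLOR_RGB2HSV); m=cv2.inRange(h,np.array(lo),np.array(hi))
    k=np.zeros_like(m);x0,y0,x1,y1=win;k[y0:y1,x0:x1]=m[y0:y1,x0:x1]
    ys,xs=np.nonzero(k); return (xs.mean(),ys.mean()),len(xs),k
E
python3 - <<'E'
from h import *
S=imaging.get_image("side");T=imaging.get_image("top")
out={}
rs=blob(S["img"],(0,150,80),(8,255,255),(270,235,300,265)); rt=blob(T["img"],(0,150,60),(8,255,255),(350,212,385,240))
print(rs[:2],rt[:2]); print("ball",tri(S,rs[0],T,rt[0]))
ls=blob(S["img"],(45,100,40),(85,255,255),(262,195,290,220)); lt=blob(T["img"],(45,100,40),(85,255,255),(280,195,310,222))
print(ls[:2],lt[:2]); print("lamp",tri(S,ls[0],T,lt[0]))
for n,d,w in (("S",S,(220,180,450,380)),("T",T,(290,115,450,270))):
    m=blob(d["img"],(20,150,60),(32,255,255),w)[2]
    c=max(cv2.findContours(m,cv2.RETR_EXTERNAL,cv2.CHAIN_APPROX_NONE)[0],key=cv2.contourArea)
    q=cv2.approxPolyDP(cv2.convexHull(c),6,True)[:,0]
    print(n,q.tolist(),cv2.minAreaRect(c)); print([plane(d,p,122).round(1).tolist() for p in q])
z=T["img"][170:270,260:450,::-1]; cv2.imwrite("pics/tz.png",cv2.resize(z,None,fx=4,fy=4,interpolation=cv2.INTER_CUBIC))
z=S["img"][180:320,205:365,::-1]; cv2.imwrite("pics/sz.png",cv2.resize(z,None,fx=4,fy=4,interpolation=cv2.INTER_CUBIC))
E
```

```text
((np.float64(285.1807228915663), np.float64(248.53012048192772)), 83) ((np.float64(365.75), np.float64(224.51666666666668)), 60)
ball (array([ 527.36107817, -122.71599575,  173.04968742]), np.float64(0.6196332932715086))
((np.float64(274.9759036144578), np.float64(205.9277108433735)), 83) ((np.float64(293.8805970149254), np.float64(208.0)), 67)
lamp (array([566.42581779,  30.34786467, 132.48701613]), np.float64(1.393421277561779))
S [[334, 203], [435, 285], [328, 363], [235, 252]] ((335.20843505859375, 268.9759216308594), (155.94105529785156, 134.1273956298828), 49.72013854980469)
[[686.8, 6.5, 122.0], [748.3, -248.0, 122.0], [519.3, -308.1, 122.0], [457.2, -52.5, 122.0]]
T [[411, 128], [440, 226], [329, 256], [303, 156]] ((371.3057861328125, 191.2616424560547), (105.309326171875, 115.99803924560547), 75.25643920898438)
[[753.5, -243.3, 122.0], [525.7, -303.0, 122.0], [459.5, -48.5, 122.0], [687.5, 8.3, 122.0]]
```

View pics/tz.png

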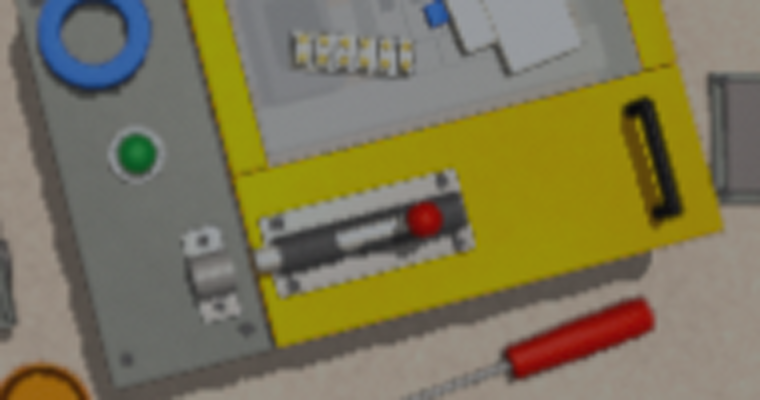

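View pics/sz.png

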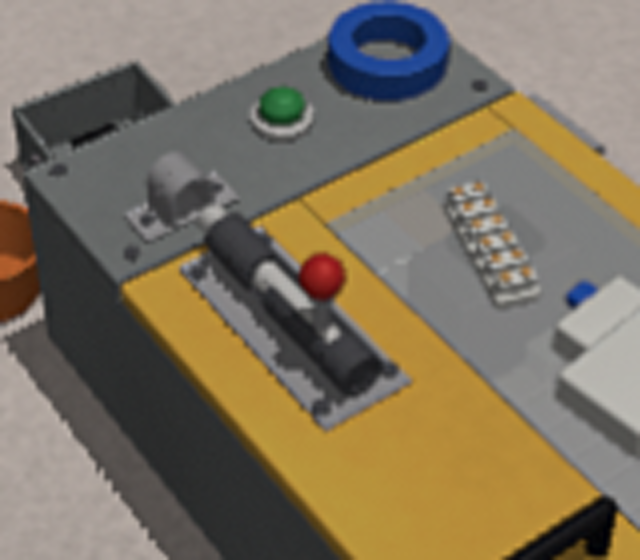

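Measurements:
- Ball at (527,-123,173), with the two rays missing by 0.6 mm.
- Box yaw about 14.4° from the guard's edges.

The ball sits about 6 mm past the drawn-back position, relative to the box and lamp. I'll shut the fingers, then move at the current height to 40 mm behind (-y of) the ball.

```bash
python3 -m inch '[0,-2.65,0,-1.82,0,1,0, 0,-6.6,0,-4.6,0,2,0, 0,-10.6,0,-7.3,0,3,0, 0,-14.6,0,-10,0,4,0, 0,-18.6,0,-12.8,0,5,0, 0,-22.5,0,-15.5,0,6,0, 0,-26.5,0,-18.2,0,6.9,0, 0,-30.5,0,-21,0,6.9,0, 0,-34.5,0,-23.7,0,6.9,0, 0,-38.5,0,-26.4,0,6.9,0, 0,-42,0,-28.9,0,6.9,0, 0,-44.2,0,-30.4,0,6.9,0]'
python3 -m inch '[0,0,0,0,0,0,0, 0,0,0,0,0,0,0, 0,0,0,0,0,0,0]'
python3 - <<'E'
from h import *
s=ctrl.read_state(); print(s["clock"],s["eef_pos"],s["tool_rot"],s["force"],s["width"],s["qpos"])
for n in ["side","top","wrist"]:
    d=imaging.get_image(n); cv2.imwrite(f"pics/{n}1.png",d["img"][:,:,::-1])
E
```

```text
clock: 1.45
eef_pos: [539.5, -157.5, 231.3]
tool_rot: [-1.572, 0.001, -2.886]
force: [-0.5, 0.4, 0.5]
width: 0.1
clock: 1.75
eef_pos: [536.6, -163.4, 231.3]
tool_rot: [-1.57, -0.001, -2.892]
force: [-0.3, -0.4, -0.2]
width: -0.4
1.75 [ 536.6419476  -163.36888821  231.27264178] [-1.57009756e+00 -9.57788391e-04 -2.89243431e+00] [-0.26025843 -0.39394766 -0.1867006 ] -0.4371191548573855 [ 0.21070623  0.50015164  0.05107787  1.77099177 -0.03058799  0.87172933
 -1.04640206]
```

View pics/wrist1.png

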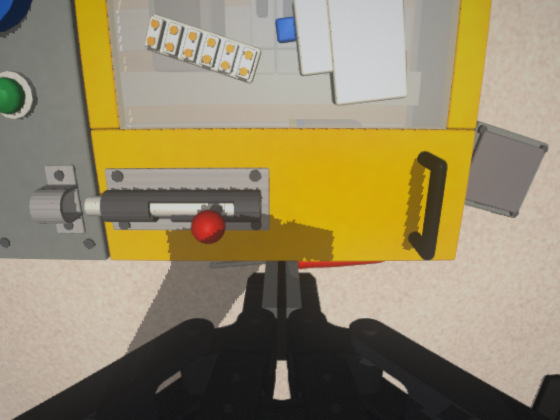

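View pics/side1.png

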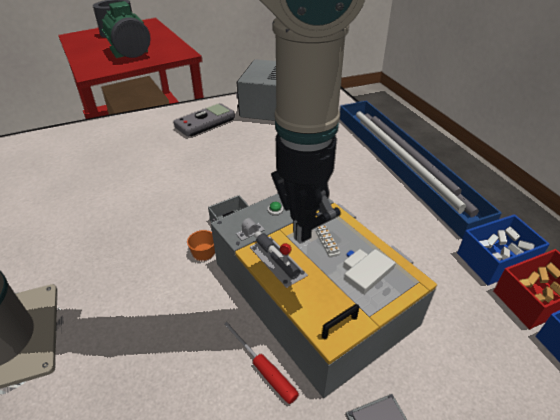

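The wrist view shows the box axes square to the tool, the ball at (208,226) and shut fingertips about 38 px wide at (282,268). I'll check the ball against the wrist camera and measure the finger thickness.

```bash
python3 - <<'E'
from h import *
W=imaging.get_image("wrist");S=imaging.get_image("side");T=imaging.get_image("top")
rw=blob(W["img"],(0,150,60),(8,255,255),(185,200,235,250)); rs=blob(S["img"],(0,150,80),(8,255,255),(270,235,300,265))
rt=blob(T["img"],(0,150,60),(8,255,255),(350,212,385,240))
print(rw[:2],rs[:2],rt[:2]); print(tri(W,rw[0],S,rs[0]))
print(proj(W,ctrl.read_state()["eef_pos"]))
a,b=plane(W,(263,265),231),plane(W,(300,265),231); print(a,b,np.linalg.norm(a-b))
# barrel axis in the wrist image at z148
a,b=plane(W,(105,205),145),plane(W,(262,205),145); print("barrel",a,b,np.degrees(np.arctan2(-(a-b)[0],(a-b)[1])),np.linalg.norm(a-b))
E
```

```text
((np.float64(207.96117647058824), np.float64(226.69882352941175)), 850) ((np.float64(285.2168674698795), np.float64(248.6867469879518)), 83) ((np.float64(365.6666666666667), np.float64(224.4)), 60)
(array([ 527.51816029, -121.69977565,  171.55567452]), np.float64(0.03279540078270022))
[278.95862605 280.29696008]
[ 542.5604124  -154.11852816  231.        ] [ 546.49978735 -169.53031104  231.        ] 15.907285324960458
barrel [513.55087658 -49.41562107 145.        ] [ 539.35944833 -150.23777381  145.        ] 14.358323555365255 104.07299774032877
```

Ball confirmed at (527.5,-122,172), and the tips are about 16 mm thick, so contact is about 24 mm ahead. I'll lower to z≈160 and approach.

```bash
python3 -m inch '[0,-0.1,1.5,0,0,0,0, 0,-0.1,3.5,0,0,0,0, 0,-0.1,5.5,0,0,0,0, 0,-0.1,6.8,0,0,0,0, 0,-0.1,7.1,0,0,0,0, 0,-0.1,7.1,0,0,0,0, 0,-0.1,7.1,-0.7,0,0,0, 0,-0.1,7.1,-1.4,0,0,0, 0,-0.1,7.1,-1.8,0,0,0, 0,-0.1,7.1,-2,0,0,0, 0,-0.1,7.1,-2,0,0,0, 0,-0.1,7.1,-2,0,0,0]'
python3 - <<'E'
from h import *
for n in ["side","wrist"]:
    d=imaging.get_image(n); cv2.imwrite(f"pics/{n}2.png",d["img"][:,:,::-1])
E
```

```text
clock: 3.25
eef_pos: [533.8, -142.3, 160.6]
tool_rot: [-1.57, 0.001, -2.89]
force: [-0.0, -0.9, 0.3]
width: 0.1
```

View pics/wrist2.png

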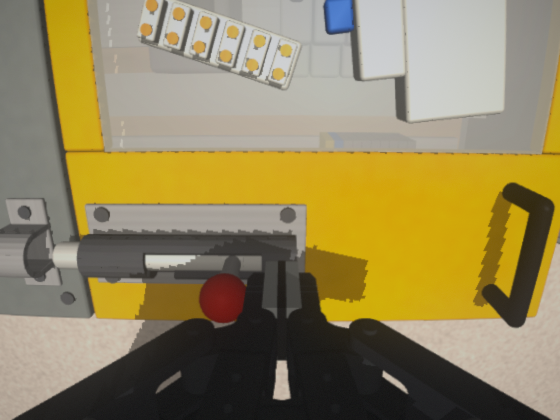

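The wrist view shows the fingers just behind the ball at (222,298), with a few mm of gap. Starting the push along the slot.

```bash
python3 -m inch '[0,0,0,-0.2,0,0,0, 0,0,0,-0.4,0,0,0, 0,0,0,-0.6,0,0,0, 0,0,0,-0.9,0,0,0, 0,0,0,-1.2,0,0,0, 0,0,0,-1.5,0,0,0, 0,0,0,-1.8,0,0,0, 0,0,0,-2.1,0,0,0, 0,0,0,-2.4,0,0,0, 0,0,0,-2.7,0,0,0, 0,0,0,-2.9,0,0,0, 0,0,0,-3,0,0,0]'
python3 -m inch '[0,0,0,-0.1,0,0,0, 0,0,0,-0.2,0,0,0, 0,0,0,-0.3,0,0,0, 0,0,0,-0.4,0,0,0, 0,0,0,-0.4,0,0,0]'
```

```text
clock: 4.55
eef_pos: [526.1, -112.8, 160.4]
tool_rot: [-1.571, 0.0, -2.89]
force: [2.1, -2.8, 1.5]
width: -0.1
clock: 5.05
eef_pos: [525.0, -109.1, 160.3]
tool_rot: [-1.571, -0.0, -2.89]
force: [1.8, -2.2, 1.5]
width: -0.3
```

```bash
python3 -m inch '[0,0,0,-0.15,0,0,0, 0,0,0,-0.3,0,0,0, 0,0,0,-0.4,0,0,0, 0,0,0,-0.4,0,0,0]'
python3 -m inch '[0,0,0,-0.1,0,0,0, 0,0,0,-0.2,0,0,0, 0,0,0,-0.2,0,0,0]'
python3 - <<'E'
from h import *
for n in ["side","wrist"]:
    d=imaging.get_image(n); cv2.imwrite(f"pics/{n}3.png",d["img"][:,:,::-1])
E
```

```text
clock: 5.45
eef_pos: [524.3, -106.5, 160.4]
tool_rot: [-1.569, 0.0, -2.891]
force: [1.7, -5.3, -0.0]
width: -0.4
clock: 5.75
eef_pos: [524.3, -106.3, 160.5]
tool_rot: [-1.567, 0.001, -2.892]
force: [3.6, -7.5, -0.2]
width: -0.1
```

View pics/wrist3.png

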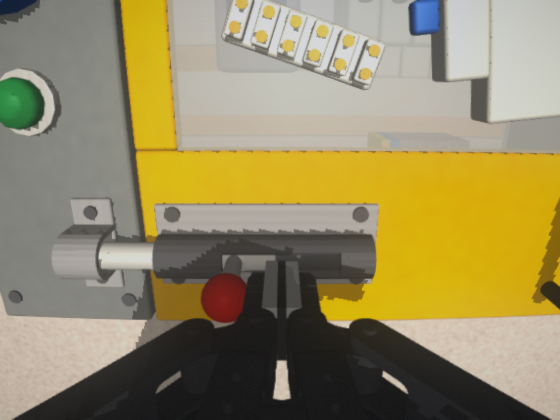

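The rod now enters the keeper in the wrist view and the force is rising with the arm stalled. I'll measure the ball's position to see how far the bolt has gone.

```bash
python3 - <<'E'
from h import *
W=imaging.get_image("wrist");S=imaging.get_image("side");T=imaging.get_image("top")
rw=blob(W["img"],(0,150,40),(8,255,255),(190,265,250,325)); rs=blob(S["img"],(0,150,60),(8,255,255),(245,220,300,265))
rt=blob(T["img"],(0,150,40),(8,255,255),(330,212,385,240))
print(rw[:2],rs[:2],rt[:2]); b,e=tri(W,rw[0],S,rs[0]);print(b,e)
yd=np.array([-.249,.969]);print((b[:2]-np.array([527.45,-122.2]))@yd)
if rt[1]>5: print(tri(S,rs[0],T,rt[0]))
a,b2=plane(W,(154,256),145),plane(W,(375,256),145)
print("barrel",a,b2,(b[:2]-b2[:2])@yd, (a-b2)[:2]@yd)
print(ctrl.read_state()["force"])
z=S["img"][180:320,205:365,::-1]; cv2.imwrite("pics/sz3.png",cv2.resize(z,None,fx=4,fy=4,interpolation=cv2.INTER_CUBIC))
E
```

```text
((np.float64(223.5817223198594), np.float64(297.3725834797891)), 1707) ((np.float64(269.2439024390244), np.float64(235.78048780487805)), 41) ((np.float64(nan), np.float64(nan)), 0)
[514.64929762 -82.94435763 169.39535827] 2.9873096330563897
41.22609234834201
barrel [513.60257152 -47.06657973 145.        ] [ 539.61727486 -148.68949403  145.        ] 69.92406350710347 104.95026508779347
[ 3.55698605 -7.91146755 -0.29073548]h.py:19: RuntimeWarning: Mean of empty slice.
  ys,xs=np.nonzero(k); return (xs.mean(),ys.mean()),len(xs),k
  ret = ret.dtype.type(ret / rcount)
```

View pics/sz3.png

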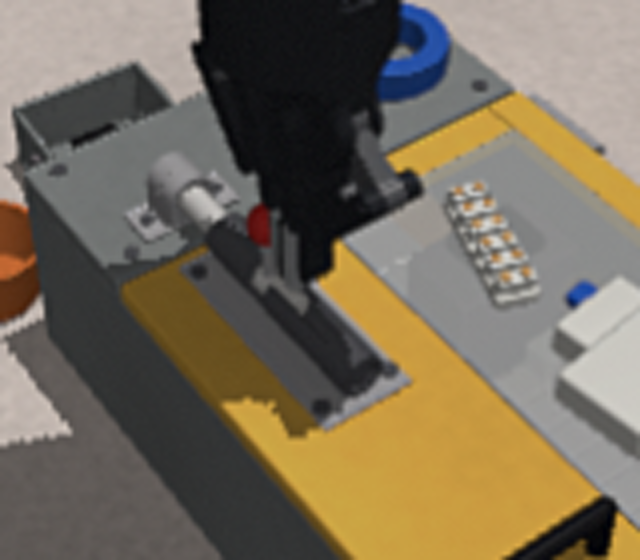

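```bash
python3 -m inch '[0,0,0,-0.1,0,0,0, 0,0,0,-0.2,0,0,0, 0,0,0,-0.3,0,0,0, 0,0,0,-0.3,0,0,0]'
python3 - <<'E'
from h import *
W=imaging.get_image("wrist")
rw=blob(W["img"],(0,150,40),(8,255,255),(190,265,250,325)); b=plane(W,rw[0],172.3)
yd=np.array([-.249,.969]);print(rw[:2],b,(b[:2]-np.array([527.45,-122.2]))@yd, (b[:2]-np.array([539.5,-149.4]))@yd-22)
z=W["img"][180:340,30:400,::-1]; cv2.imwrite("pics/wz4.png",cv2.resize(z,None,fx=2,fy=2))
E
```

```text
clock: 6.4
eef_pos: [524.2, -105.9, 160.7]
tool_rot: [-1.564, 0.002, -2.893]
force: [3.7, -13.0, -1.8]
width: 0.2
((np.float64(224.31013797240553), np.float64(297.2231553689262)), 1667) [517.94787786 -83.77042591 172.3       ] 39.60428570283451 46.961535702834496
```

View pics/wz4.png

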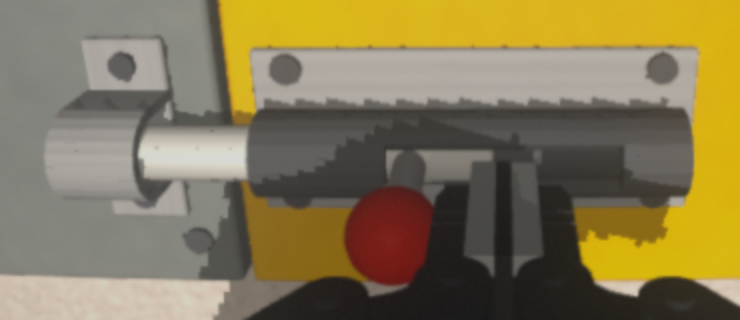

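The bolt is home: it stalled at 13 N, the stem is at the slot's end, and the ball moved about 40 mm. Next I back off, lift, and go round to the +x side of the ball.

```bash
python3 -m inch '[0,0,0,0.8,0,0,0, 0,0,0,1.5,0,0,0, 0,0,-1.2,1.5,0,0,0, 0,0,-3,1.5,0,0,0, 0,0,-3.4,1.5,0,0,0, 0,-1.5,-3.4,1.5,0,0,0, 0,-3.3,-3.4,0.5,0,0,0, 0,-3.5,-3.4,-1,0,0,0, 0,-3.5,-3.4,-1.7,0,0,0, 0,-3.5,-3.4,-1.8,0,0,0, 0,-3.5,-3.4,-1.8,0,0,0, 0,-3.5,-3.4,-1.8,0,0,0]'
python3 - <<'E'
from h import *
W=imaging.get_image("wrist");S=imaging.get_image("side")
cv2.imwrite("pics/wrist5.png",W["img"][:,:,::-1]);z=S["img"][140:320,205:405,::-1]; cv2.imwrite("pics/sz5.png",cv2.resize(z,None,fx=3,fy=3))
E
```

```text
clock: 7.65
eef_pos: [551.8, -75.2, 194.4]
tool_rot: [-1.57, -0.0, -2.891]
force: [0.0, -0.1, -0.1]
width: -0.1
```

View pics/wrist5.png

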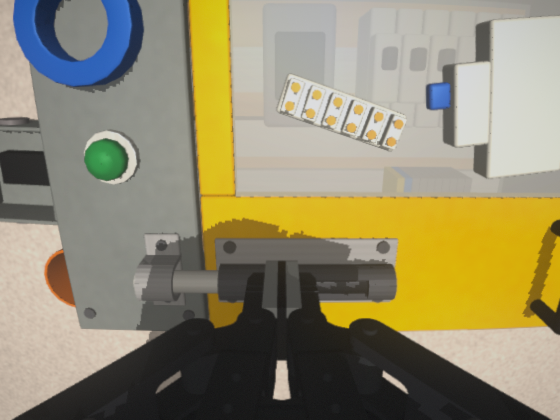

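View pics/sz5.png

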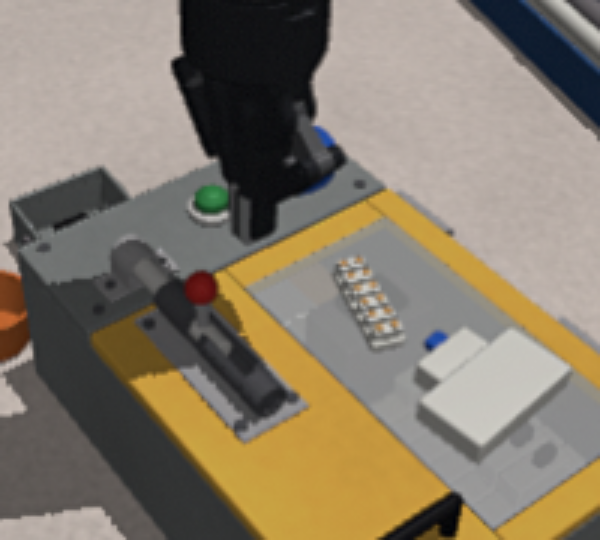

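The side view shows the ball, still upright at about (272,236), clear of the fingers, which stand on its +x side. I'll check its position.

```bash
python3 - <<'E'
from h import *
S=imaging.get_image("side");s=ctrl.read_state()
rs=blob(S["img"],(0,150,60),(8,255,255),(245,220,300,265)); b=plane(S,rs[0],172.8)
yd=np.array([-.249,.969]);xd=np.array([.969,.249])
print(rs[:2],b,(b[:2]-np.array([527.45,-122.2]))@yd); e=s["eef_pos"]; v=b-e; print(e,"ball-tcp x,y",v[:2]@xd,v[:2]@yd)
E
```

```text
((np.float64(271.48809523809524), np.float64(235.6904761904762)), 84) [516.45790927 -85.83077545 172.8       ] 37.97880917738705
[552.15227656 -75.11648389 194.40541714] ball-tcp x,y -37.25570050183943 -1.4942510696187363
```

```bash
python3 -m inch '[0,0,1.2,0.1,0,0,0, 0,0,2.6,0.1,0,0,0, 0,0,3.4,0.1,0,0,0, 0,0,3.5,0.1,0,0,0, 0,0.4,3.5,0.1,0,0,0, 0,0.8,3.5,0.1,0,0,0, 0,1.1,3.5,0.1,0,0,0, 0,1.3,3.5,0.1,0,0,0, 0,1.4,3.5,0.1,0,0,0, 0,1.4,3.5,0.1,0,0,0]'
python3 -m inch '[0,0.2,0,0,0,0,0, 0,0.4,0,0,0,0,0, 0,0.6,0,0,0,0,0, 0,0.8,0,0,0,0,0, 0,0.8,0,0,0,0,0]'
python3 - <<'E'
from h import *
S=imaging.get_image("side")
z=S["img"][140:320,205:405,::-1]; cv2.imwrite("pics/sz6.png",cv2.resize(z,None,fx=3,fy=3))
E
```

```text
clock: 8.8
eef_pos: [538.9, -78.9, 159.6]
tool_rot: [-1.571, 0.0, -2.89]
force: [0.1, 0.7, 0.0]
width: 0.0
clock: 9.3
eef_pos: [531.0, -81.0, 159.4]
tool_rot: [-1.571, -0.0, -2.89]
force: [0.9, 0.1, 1.3]
width: 0.1
```

View pics/sz6.png

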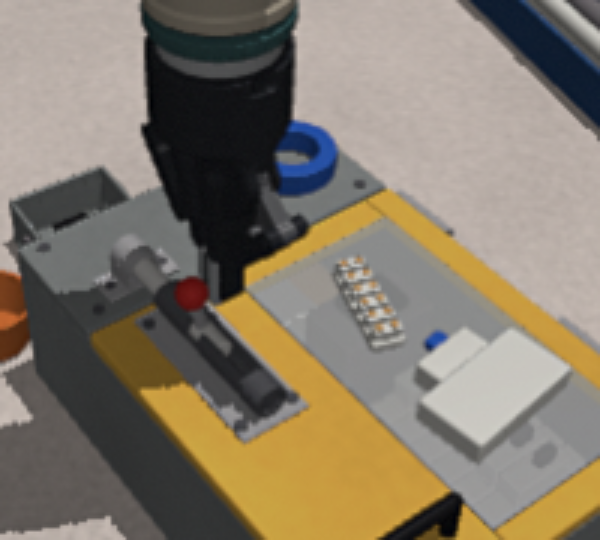

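The ball has begun to swing, from (200,288) to (191,294) in the crop, with only about 1 N. Continuing the sideways push.

```bash
python3 -m inch '[0,0.3,0,0,0,0,0, 0,0.6,0,0,0,0,0, 0,0.9,0,0,0,0,0, 0,1.2,0,0,0,0,0, 0,1.2,0,0,0,0,0]'
python3 -m inch '[0,0.2,0,0,0,0,0, 0,0.4,0,0,0,0,0, 0,0.6,0,0,0,0,0, 0,0.8,0,0,0,0,0, 0,0.9,0,0,0,0,0, 0,0.9,0,0,0,0,0]'
python3 - <<'E'
from h import *
S=imaging.get_image("side")
z=S["img"][140:320,205:405,::-1]; cv2.imwrite("pics/sz7.png",cv2.resize(z,None,fx=3,fy=3))
E
```

```text
clock: 9.85
eef_pos: [518.7, -83.9, 159.2]
tool_rot: [-1.571, -0.001, -2.891]
force: [-0.6, 0.8, 0.2]
width: 0.1
clock: 10.45
eef_pos: [510.5, -86.2, 159.4]
tool_rot: [-1.571, -0.0, -2.89]
force: [0.2, 0.2, -0.1]
width: 0.2
```

View pics/sz7.png

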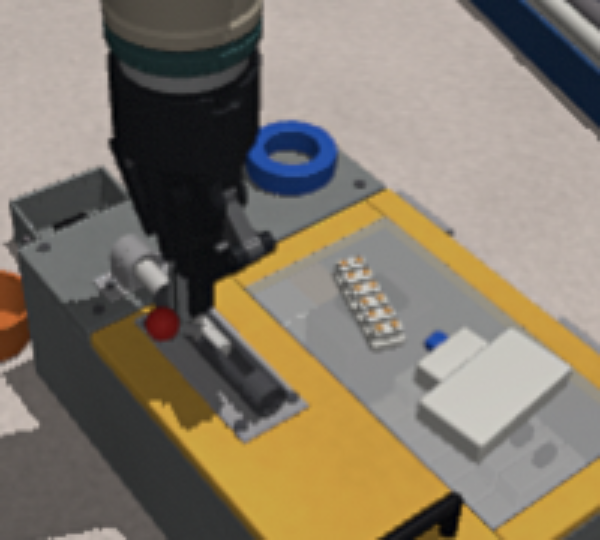

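The ball is well over, at about (163,324) in the crop. I'll work out its angle.

```bash
python3 - <<'E'
from h import *
S=imaging.get_image("side");s=ctrl.read_state()
rs=blob(S["img"],(0,150,50),(8,255,255),(235,225,300,275))
# ray onto vertical plane across the rod at the home position
c,v=ray(S,rs[0]);yd=np.array([-.249,.969,0]);o=np.array([516.6,-85.4,137])
p=c+v*((o-c)@yd)/(v@yd);xd=np.array([.969,.249,0]);d=p-o
print(rs[:2],p,"x",d@xd,"z",d[2],"theta",np.arctan2(-d@xd,d[2]),np.hypot(d@xd,d[2]))
e=s["eef_pos"];print(e,"tcp rel",(e-o)@xd,(e-o)@yd)
E
```

```text
((np.float64(258.68131868131866), np.float64(247.37362637362637)), 91) [490.69717984 -92.05614264 159.8203022 ] x -26.75721225194099 z 22.820302201613117 theta 0.864641064441373 35.166953238351056
[510.54700741 -86.1685032  159.31642243] tcp rel -6.056707119521057 0.7625155554394231
```

θ ≈ 0.86. Now I lift over the ball and press down from above.

```bash
python3 -m inch '[0,-0.4,0,0,0,0,0, 0,-0.5,-1,0,0,0,0, 0,-0.5,-2.2,0,0,0,0, 0,-0.5,-2.3,0,0,0,0, 0,1,-2.3,0,0,0,0, 0,2.6,-2.3,0,0,0,0, 0,3,-2.3,0,0,0,0, 0,3,-2.3,0,0,0,0, 0,3,-1.7,0,0,0,0, 0,3,-1.3,0,0,0,0, 0,3,-1.2,0,0,0,0, 0,3,-1.2,0,0,0,0]'
python3 -m inch '[0,0,0.2,0,0,0,0, 0,0,0.4,0,0,0,0, 0,0,0.6,0,0,0,0, 0,0,0.8,0,0,0,0, 0,0,0.8,0,0,0,0]'
```

```text
clock: 11.75
eef_pos: [481.9, -93.3, 170.8]
tool_rot: [-1.571, -0.001, -2.89]
force: [0.2, 0.4, 0.1]
width: 0.4
clock: 12.25
eef_pos: [477.8, -94.5, 162.8]
tool_rot: [-1.572, -0.007, -2.892]
force: [-3.9, -0.8, 3.9]
width: 0.0
```

```bash
python3 - <<'E'
from h import *
S=imaging.get_image("side");W=imaging.get_image("wrist")
z=S["img"][190:300,205:335,::-1]; cv2.imwrite("pics/sz8.png",cv2.resize(z,None,fx=5,fy=5,interpolation=cv2.INTER_CUBIC));cv2.imwrite("pics/w8.png",W["img"][:,:,::-1])
E
```

```text
(no output)
```

View pics/sz8.png

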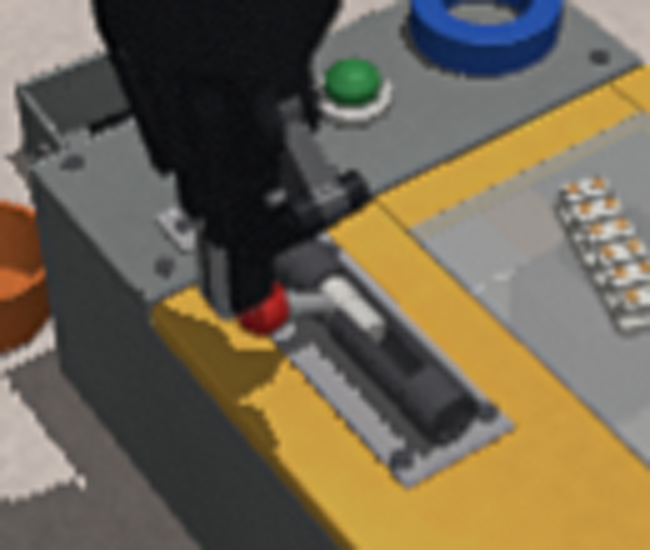

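View pics/w8.png

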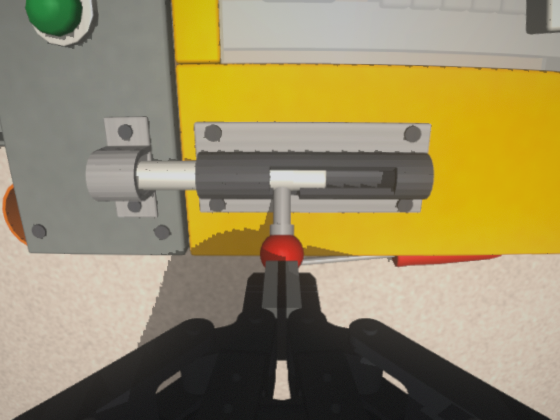

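The wrist view shows the stem lying across into the notch and the ball at (282,250), under the tips. The roughly 4 mm sideways drift looks like the ball carrying the tips by friction as it swings. The tip is at z 163, so θ is around 1.1. I'll press a bit more and follow forward.

```bash
python3 -m inch '[0,0.3,0.1,0,0,0,0, 0,0.4,0.2,0,0,0,0, 0,0.5,0.3,0,0,0,0, 0,0.5,0.4,0,0,0,0, 0,0.5,0.4,0,0,0,0]'
python3 -m inch '[0,0.05,0.1,0,0,0,0, 0,0.1,0.2,0,0,0,0, 0,0.1,0.2,0,0,0,0]'
```

```text
clock: 12.85
eef_pos: [476.7, -94.8, 159.1]
tool_rot: [-1.571, -0.001, -2.89]
force: [-1.0, -0.1, 0.1]
width: 0.3
clock: 13.15
eef_pos: [475.7, -95.0, 157.2]
tool_rot: [-1.571, -0.0, -2.89]
force: [0.2, -0.4, 0.4]
width: -0.1
```

```bash
cat > th.py <<'E'
from h import *
import sys
n=sys.argv[1]
S=imaging.get_image("side");W=imaging.get_image("wrist")
rs=blob(S["img"],(0,150,50),(8,255,255),(235,235,275,280))
c,v=ray(S,rs[0]);yd=np.array([-.249,.969,0]);o=np.array([516.6,-85.4,137])
p=c+v*((o-c)@yd)/(v@yd);xd=np.array([.969,.249,0]);d=p-o
print(rs[:2],"x",d@xd,"z",d[2],"theta",np.arctan2(-d@xd,d[2]),np.hypot(d@xd,d[2]))
s=ctrl.read_state();e=s["eef_pos"];print(e,"tcp rel",(e-o)@xd,(e-o)@yd,s["force"])
z=S["img"][190:300,205:335,::-1]; cv2.imwrite(f"pics/sz{n}.png",cv2.resize(z,None,fx=5,fy=5,interpolation=cv2.INTER_CUBIC));cv2.imwrite(f"pics/w{n}.png",W["img"][:,:,::-1])
E
python3 th.py 9
```

```text
((np.float64(256.81481481481484), np.float64(255.2037037037037)), 54) x -31.38317045560711 z 6.202170199438342 theta 1.3756832787495539 31.99015947175775
[475.97722915 -94.94976971 157.23953542] tcp rel -41.7413576062859 0.8613430959348155 [-0.32530577  0.69307821  1.26548402]
```

View pics/sz9.png

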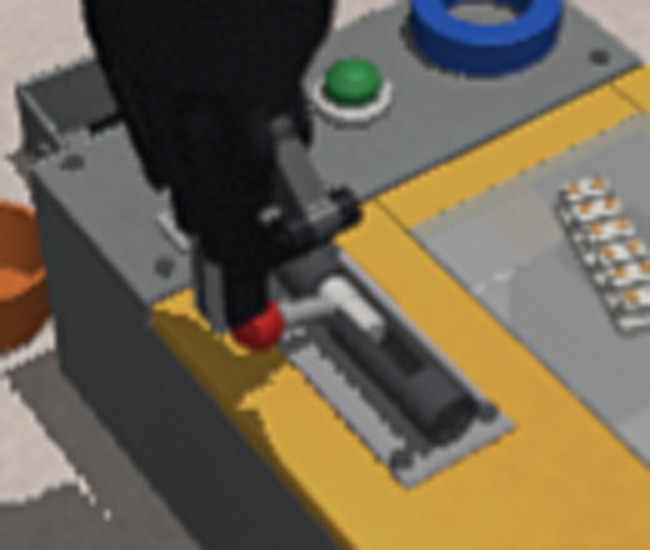

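View pics/w9.png

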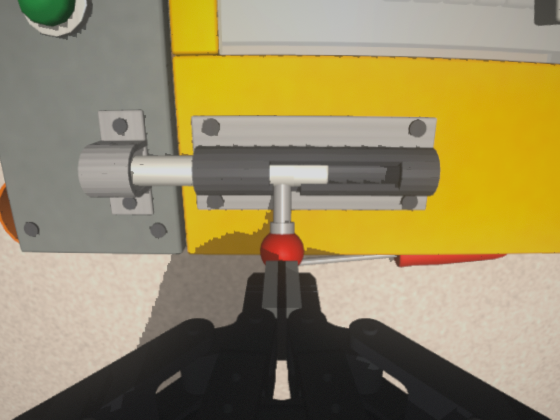

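The knob looks nearly down: tip at z 157.2 against an expected ball top of 157 at the stop. I'll press a little more to feel the stop, then lift clear.

```bash
python3 -m inch '[0,-0.2,0.1,0,0,0,0, 0,-0.3,0.2,0,0,0,0, 0,-0.3,0.3,0,0,0,0, 0,-0.3,0.3,0,0,0,0]'
```

```text
clock: 13.65
eef_pos: [478.0, -94.6, 155.4]
tool_rot: [-1.571, -0.001, -2.891]
force: [-5.7, -0.0, 16.0]
width: 0.4
```

16 N at z 155.4, so that is the stop. Lifting clear.

```bash
python3 -m inch '[0,-0.2,-0.3,0,0,0,0, 0,-0.2,-1,0,0,0,0, 0,-0.2,-2.5,0,0,0,0, 0,-0.2,-5,0,0,0,0, 0,0,-8,0,0,0,0, 0,3,-10,0,0,0,0, 0,6,-12,0,0,0,0, 0,8,-12,0,0,0,0, 0,8,-12,0,0,0,0, 0,8,-12,0,0,0,0]'; python3 th.py 10
python3 - <<'E'
from h import *
T=imaging.get_image("top");cv2.imwrite("pics/t10.png",T["img"][:,:,::-1])
A=cv2.imread("pics/side0.png");S=imaging.get_image("side")["img"][:,:,::-1]
cv2.imwrite("pics/s10.png",S)
E
```

```text
clock: 14.65
eef_pos: [402.2, -114.0, 274.7]
tool_rot: [-1.57, 0.002, -2.89]
force: [1.0, -0.3, -0.5]
width: -0.2
((np.float64(255.9), np.float64(254.3125)), 80) x -33.090829288431046 z 9.515189809451726 theta 1.2908025035624948 34.4316978975185
[ 402.59626464 -113.78824276  274.25166697] tcp rel -117.5382920118609 0.8787228696008094 [ 0.32340946  0.45114996 -0.49577906]
```

View pics/sz10.png

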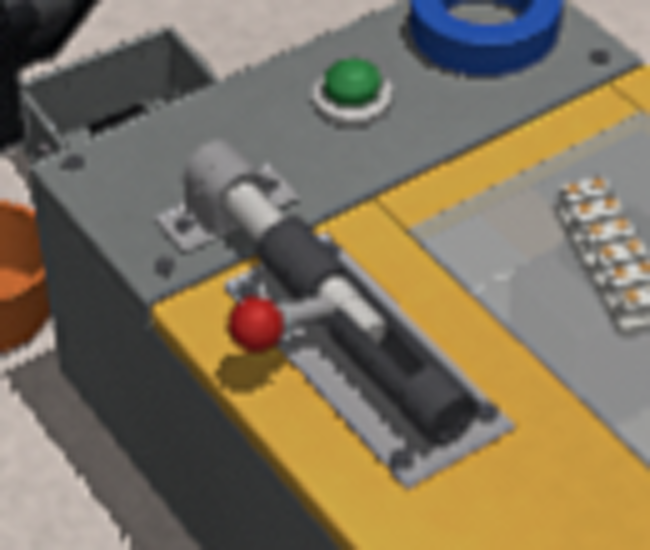

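View pics/w10.png

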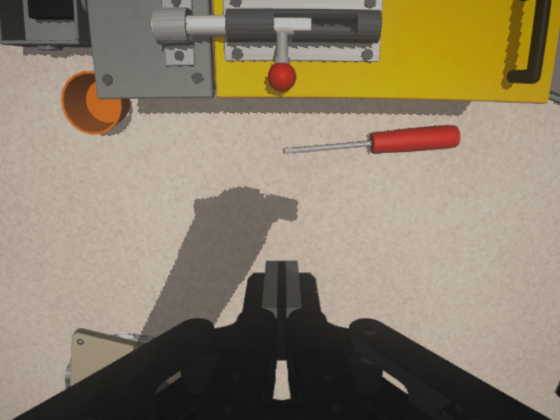

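View pics/s10.png

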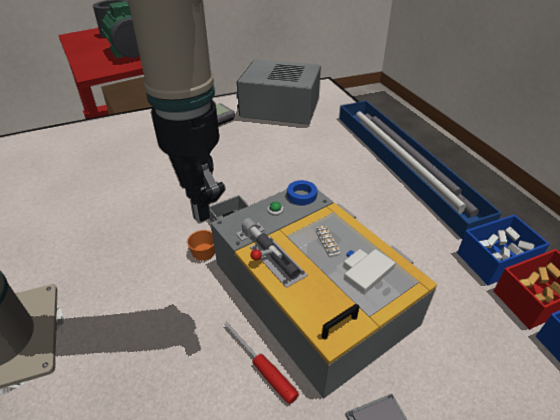

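The ball now lies at (256,254) in the side view, giving θ ≈ 1.29. The rod is through the keeper, nothing else has moved, and the arm is clear. Handing in.

```bash
python3 -c "
from cell import finish_job
print(finish_job())"
```

```text
the job is handed in; nothing more can be done
None
```

The bolt is home in the keeper and its knob lies down in the notch, and I handed the job in at about 15 s of the 40 s. The hand-in reports no verdict, so this rests on my own checks.

**What I did:** With the fingers shut, I pushed the ball about 38–40 mm along the slot until it stalled at 13 N. I then went round to its +x side and swung it over with about 1 N. Last, I pressed it down from above until it met the stop at 16 N.

**Last checks:**
- **Knob:** the side view puts the ball at a turn of about 1.29 rad, against 1.30 at the stop.
- **Bolt:** the rod is visible through the keeper. The wrist picture put the ball's travel at 39.6 mm and the side picture at 38.0 mm. The ball started about 6–8 mm past fully drawn back, so either value means the bolt is home.
- **Guard and loose things:** the guard is shut and the loose things look unmoved by eye in the side view. I did not measure their positions.
- **Arm:** it stands clear of the box, touching nothing.

**Readings that disagreed:**
- One mid-push triangulation missed by 3 mm because the fingers partly hid the ball.
- One reading before the final press gave 1.38 rad, past the stop, because the ball was partly hidden. I measured again with the arm clear.
- While pressing down, the tips drifted about 4 mm sideways as the ball carried them along, so I followed the ball forward.

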